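Hold the gauge arm out at the rider's mark

ROBOT

A 7-joint arm with a two-finger parallel gripper is mounted at the origin on the work surface. World frame = base frame: x ahead of the robot, y to its left, z up, the work surface at z = 0. Lengths are in m, angles in rad, forces in N, time in s.
With the tool pointing down it reaches from about 0.35 to 0.9 m from the base axis. Payload 19.9 kg.
Tool frame: the origin (TCP) lies between the finger pads; the fingertips stand 19 mm ahead of it and the grasp point (between the pads) is the TCP; z points along the fingers, y is the direction in which the jaws open and shut (so a half turn about z gives the same grasp; the last joint's range is limited). The gripper opens to 94 mm and grips with 3 to 60 N. Pads are 16 mm wide; open, the fingers measure 119 mm over their backs; the gripper's body (75 mm by 177 mm) begins 78 mm behind the grasp point.
Start: joints at [1.115, 0.417, -0.01, 1.614, 0.005, 1.111, -0.053], TCP at [0.252, -0.572, 0.224] pointing down, gripper open.
Joint ranges: [-2.81, 2.81], [-0.39, 2.02], [-1.27, 1.25], [0.06, 2.57], [-1.19, 4.33], [0.19, 2], [-2.82, 2.82]. Speed limits (rad/s): [1.89, 1.89, 2.39, 2.39, 3.01, 3.01, 3.01].

INTERFACE

Orientations are given as a 3x3 rotation matrix whose columns are the frame's x, y, z axes.
In Python, from rig import robot gives the robot as it stands. Calls block until the motion is done:
- robot.move_ptp(position, orientation): joint-space move of the TCP to a pose.
- robot.move_linear(position, velocity=0.15, frame=None, threshold=None): straight line of the TCP; frame=None keeps the orientation; velocity is the mean speed in m/s. With threshold (N) it stops when the force on the tool has changed by that much, and returns True; else False.
- robot.goto_joints(angles): joint-space move.
- robot.gripper_to(opening): finger opening in m; the grip force is fixed at half the most; returns when the fingers have stopped.
- robot.pause(seconds).
- robot.ik(position, orientation): joint angles nearest the present ones, or None.
- robot.get_state(): the state.
- robot.grab_frame(name): name is "scene" or "top" or "wrist"; returns the picture (420x560x3 uint8, red, green, blue); there is no depth.
- robot.camera_info(name): a dict with "fx", "fy", "cx", "cy" (pixels), "rvec" (rotation vector, rad) and "tvec" (3), from world to camera coordinates, as OpenCV has them. Camera axes: x right, y down, z forward; pixel columns grow to the right and rows downward; lengths in m; the calibration is good to about 2 mm. A picture is of the moment at which its call begins: read the wrist's pose just before it. camera_info takes no time and is no camera call; for the wrist camera it gives the pose at the moment of the call.
A pose or a line that the arm cannot do raises robot.PlanningError and nothing moves.
- robot.sign_off(): hands the job in, once; it reports no verdict.
The state is a dict: "time": time; "qpos": joint angles; "joint_vel": joint speeds; "effort": joint torques, N m; "ee_pos": TCP position; "tool_rot": TCP orientation; "force": force on the tool from outside, world axes, zero at the start; "moment": the same for the moment, N m; "opening": finger opening in m.
Only numpy, scipy, OpenCV 4.12 (cv2) and the standard library are available. Lean on these libraries where they do the work, as an engineer would, in place of code of your own. Each camera call takes 0.05 s, during which the arm holds its last target.

TASK

Squeeze the release paddle on the telescoping gauge arm's handle to free its lock, draw the arm out along its scale until its pointer stands level with the small rider clip set on the scale's edge, to within half a scale division (5 mm), and hold it there still against its return spring. Finish while still holding the handle with the paddle squeezed in; do not let go. Leave the rider and everything else on the bench where it is.

Things in the scene. Friction and masses are not known exactly. Their poses are not given: they have to be found in the camera images.
- gauge: Fixed dark steel base plate (x -275 to +175, y -80 to +50, 14 mm thick) with a grey sleeve (180 x 40, 58 mm high) holding the telescoping arm, a scale strip on its -y side with a mark every 10 mm, and a lug 48 mm high beside the handle's home. Origin on the bench in the arm's mid-plane; +x is level, the way the arm extends; +z up.
- handle: Handle at the arm's outer end: aluminium head (36 x 22, up to 60 mm high) with an upright black grip 32 mm long (x) x 22 mm thick (y), top 116 mm above the bench. Slides only along the gauge's x, axes parallel to the gauge's. Origin at bench level under the grip's centre; home is x = -70 mm in the gauge frame. Paddle on its -y side; pointer 35 mm ahead, up to 39 mm high.
- grip (a point): Point to grasp, 92 mm above the bench, midway between the squeezed-in paddle's outer face and the grip's opposite (+y) face. Fingers come from above and close along the gauge's y, one on the paddle, one on the far face: 36 mm over both with the paddle out, 29 mm squeezed in. Both sides are free from 60 mm height up.
- paddle (a point): Centre of the outer face of the steel release paddle (lock button), 26 mm long x 34 mm high (76 to 110 mm above the bench), on the -y side of the handle; it moves toward +y when pressed.
- release (a joint): Travel of the release paddle, 0 = out (arm locked at home) to 0.007 m = fully in; spring force 3.5 N rising to 7 N. From about 0.005 m in, its dog clears the keeper lug and the arm is free to slide; it springs out when let go.
- boom (a joint): Extension of the telescoping arm, 0 = home (locked, about 1.5 mm of play), up to 0.16 m. A return spring pulls it home with 3 to 5 N, besides slight friction; nothing locks it farther out. Let go, it runs back and its dog stops on the lug at about 0.022 m. It starts at 0.
- pointer (a point): Tip of the thin steel pointer carried by the handle, lying 22 mm above the bench over the scale, 35 mm ahead (+x) of the grip centre and 69 mm to its -y side.
- rider (a joint): Position of the rider along the scale: the extension of the arm, in m, at which pointer and rider stand level (0.05 to 0.14). It stays where it is by friction.
- rider_mark (a point): The rider's index: the middle of a small brass clip, 14 mm long with a thin upright fin (up to 35 mm high), on the rail along the outer (-y) edge of the scale. The pointer tip meets this point when the arm is at the mark.
- block: Loose bare wooden block 70 x 40 x 30 mm beside the gauge; leave alone. Origin at its underside.
- flange: Loose dark iron ring, 72 mm across, 28 mm high, beside the gauge; leave alone. Origin at its underside.
- dowel: Loose upright copper pin 18 mm across, 60 mm high, beside the gauge; leave alone. Origin at its underside.
- sprocket: Loose grey toothed casting pattern, 114 mm across, 26 mm high, beside the gauge; leave alone. Origin at its underside.
- driver: Loose screwdriver lying beside the sleeve; leave alone. Origin at its underside.
- glue: Loose green bottle with a white cap, 60 mm across, 150 mm high, to the robot's left; leave alone. Origin at its underside.
- tin: Loose metal can 80 mm across, 90 mm high, to the robot's right; leave alone. Origin at its underside.

How it is judged:
By the outcome, as a careful person would: the job done as asked, in the order asked, and still so for the second after the job is handed in, while the arm keeps its last pose, push and grip.
It also fails if it takes over 38 s, if anything falls off the work surface, if the arm or the gripper's body presses on something with over 40 N, if the wrist force passes 120 N, or if a joint passes its speed limit or range.

## Working session

There is one attempt and no reset: what is moved stays moved. The work goes in short steps, each a Python script; the robot and the scene stay as the last script left them, time stands still between calls to the robot, and variables do not carry over. Pictures are saved under pics/ and viewed, and the job is handed in when it is done.

```bash
mkdir -p pics; ls
python3 - <<'E'
from rig import robot
import cv2
for n in ("scene","top","wrist"):
    f=robot.grab_frame(n); cv2.imwrite(f"pics/{n}0.png",f[:,:,::-1])
    print(n,{k:(v.tolist() if hasattr(v,'tolist') else v) for k,v in robot.camera_info(n).items()})
print(robot.get_state())
E
```

```text
pics
scene {'fx': 405.7989397730503, 'fy': 405.7989397730503, 'cx': 289.2250159717497, 'cy': 213.4656310356826, 'rvec': [1.0934758737803294, 2.415926400272699, -0.9819860371629072], 'tvec': [0.3787633182013061, -0.24873104463106116, 1.3945798063285924]}
top {'fx': 415.1586441914071, 'fy': 415.1586441914071, 'cx': 271.8362688575777, 'cy': 211.3015007541404, 'rvec': [2.167353230018031, -2.1854546354127424, 0.08857069054555179], 'tvec': [-0.017869732777705767, 0.5583905367272531, 1.351152319711972]}
wrist {'fx': 294.257743995174, 'fy': 294.257743995174, 'cx': 272.36292985380567, 'cy': 208.48106575973776, 'rvec': [-2.4387932783545763, 1.5906332452069667, 0.21367582148766812], 'tvec': [-0.6248439266828897, -0.02793141003033607, 0.39120466083650074]}
{'time': 0.15, 'qpos': array([ 1.11452339,  0.41780619, -0.01030831,  1.61400483,  0.00468923,
        1.11067526, -0.05299981]), 'joint_vel': array([-0.001231  , -0.00158192,  0.00144638, -0.00162051, -0.00060443,
       -0.00051469, -0.00020967]), 'effort': array([ 7.94656262e-04, -8.51525187e+01,  6.38910681e-01, -4.26133025e+01,
       -4.87689651e-02,  1.71546492e-02,  3.59773856e-05]), 'ee_pos': array([ 0.25176298, -0.57177611,  0.22400115]), 'tool_rot': array([[ 9.15204697e-01,  4.02989077e-01, -4.07392104e-04],
       [ 4.02989278e-01, -9.15204377e-01,  7.68436764e-04],
       [-6.31754146e-05, -8.67451586e-04, -9.99999622e-01]]), 'force': array([-0.41297749, -0.0897255 ,  1.337846  ]), 'moment': array([ 0.00429107, -0.04390696, -0.02613202]), 'opening': 0.09371190512053118}
```

View pics/scene0.png

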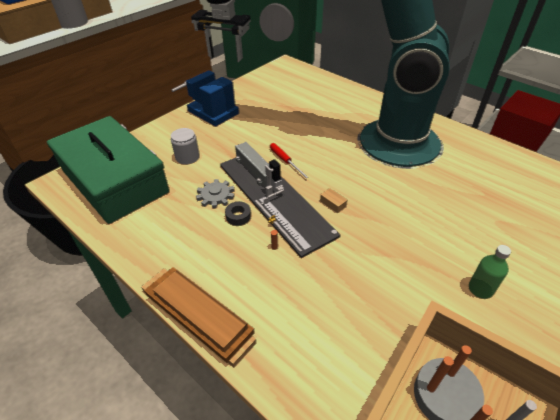

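View pics/top0.png

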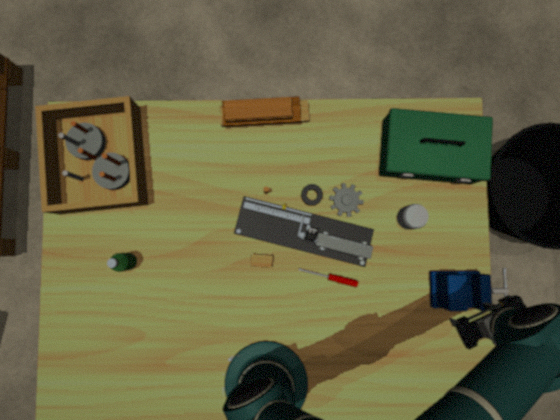

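View pics/wrist0.png

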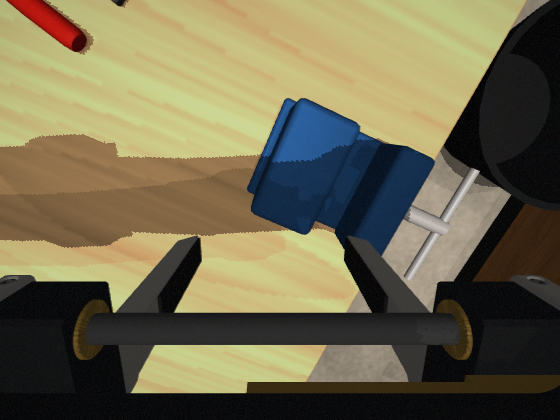

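The top view shows the gauge at about (305,230), with the sleeve at its right end, the grip near (310,235), and the rider near (287,206). I'll enlarge it.

Run:
```python
import cv2
a=cv2.imread('pics/top0.png')[180:280,225:385]; cv2.imwrite('pics/top0c.png',cv2.resize(a,None,fx=5,fy=5,interpolation=cv2.INTER_CUBIC))
a=cv2.imread('pics/scene0.png')[135:260,210:350]; cv2.imwrite('pics/scene0c.png',cv2.resize(a,None,fx=4.5,fy=4.5,interpolation=cv2.INTER_CUBIC))
```

```text
(no output)
```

View pics/top0c.png

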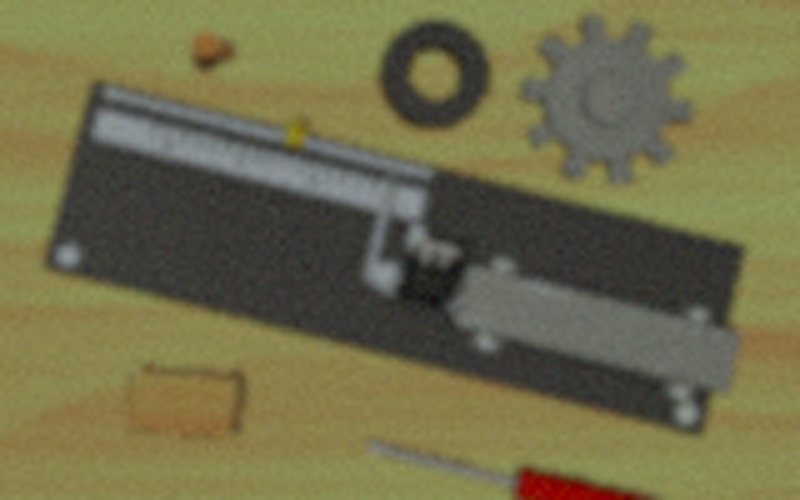

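View pics/scene0c.png

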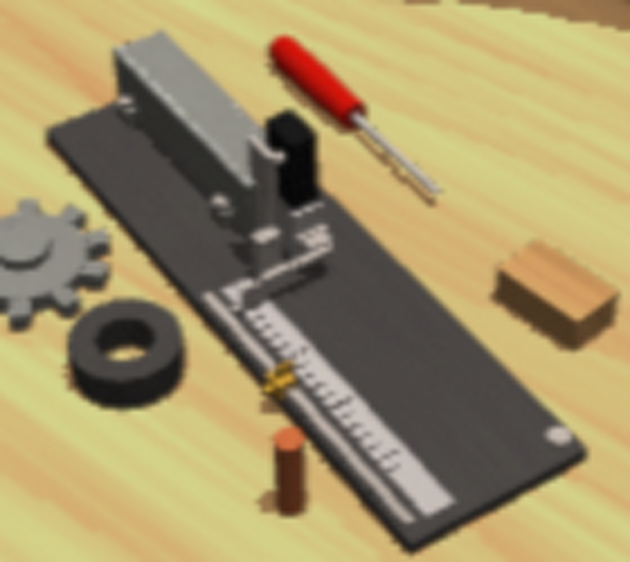

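```bash
cat > h.py <<'E'
import numpy as np, cv2
from scipy.optimize import least_squares
def proj(ci,P):
    K=np.array([[ci['fx'],0,ci['cx']],[0,ci['fy'],ci['cy']],[0,0,1.]])
    return cv2.projectPoints(np.asarray(P,float).reshape(-1,3),np.array(ci['rvec']),np.array(ci['tvec']),K,None)[0][:,0]
def ray(ci,uv,z):
    R,_=cv2.Rodrigues(np.array(ci['rvec'])); t=np.array(ci['tvec'])
    d=R.T@np.array([(uv[0]-ci['cx'])/ci['fx'],(uv[1]-ci['cy'])/ci['fy'],1]); c=-R.T@t
    return c+d*(z-c[2])/d[2]
def g2w(p,P):
    P=np.asarray(P,float).reshape(-1,3); c,s=np.cos(p[2]),np.sin(p[2])
    return np.c_[p[0]+c*P[:,0]-s*P[:,1],p[1]+s*P[:,0]+c*P[:,1],P[:,2]]
def w2g(p,P):
    P=np.asarray(P,float).reshape(-1,3); c,s=np.cos(p[2]),np.sin(p[2]); d=P-[p[0],p[1],0]
    return np.c_[c*d[:,0]+s*d[:,1],-s*d[:,0]+c*d[:,1],d[:,2]]
E
python3 - <<'E'
from rig import robot
from h import *
T=robot.camera_info('top');S=robot.camera_info('scene')
G=np.array([[.175,-.08,.014],[.175,.05,.014],[-.275,-.08,.014],[-.275,.05,.014]])
ut=np.array([[96,84],[47,268],[743,248],[700,433]])/5+[225-.4,180-.4]
us=np.array([[410,543],[585,455],[48,130]])/4.5+[210-.4,135-.4]; Gs=G[[0,1,2]]
p0=[.5,0,np.pi/2]
f=lambda p:np.r_[(proj(T,g2w(p,G))-ut).ravel(),(proj(S,g2w(p,Gs))-us).ravel()]
for ff in (f,lambda p:f(p)[:8],lambda p:f(p)[8:]):
    best=min((least_squares(ff,[.6,-.1,a]) for a in (0,1.5,3,-1.5)),key=lambda r:r.cost); print(best.x,best.fun.round(2))
p=least_squares(f,best.x).x
c=w2g(p,[ray(T,np.array([297,134])/5+[224.6,179.6],.025)]); print('rider top',c)
c=w2g(p,[ray(S,np.array([281,378])/4.5+[209.6,134.6],.028)]); print('rider scene',c)
print('ptr',w2g(p,[ray(T,np.array([388,184])/5+[224.6,179.6],.022)]))
np.save('p.npy',p); print(g2w(p,[[-.07,-.0035,.092]]))
E
```

```text
[ 0.49196693 -0.07483203  1.30826867] [-0.75 -1.41 -1.02 -0.59  0.8  -0.4   0.26  0.79 -0.17  0.26  1.11 -1.54
 -0.64 -0.96]
[ 0.4903743  -0.07541172  1.31418528] [-0.79 -0.67 -0.84  0.22  0.96 -0.43  0.65  0.82]
[ 0.49364551 -0.07343714  1.30250092] [-0.61  1.    0.93 -0.69 -0.35 -0.78]
rider top [[ 0.03280189 -0.07618473  0.025     ]]
rider scene [[ 0.03709612 -0.07839295  0.028     ]]
ptr [[-0.03381272 -0.05941228  0.022     ]]
[[ 0.47718044 -0.14334196  0.092     ]]
```

Run:
```python
from rig import robot
from h import *
s=robot.get_state(); W=robot.camera_info('wrist'); R,_=cv2.Rodrigues(np.array(W['rvec'])); c=-R.T@np.array(W['tvec'])
print('cam in tool',s['tool_rot'].T@(c-s['ee_pos']), 'axes',(s['tool_rot'].T@R.T).round(2))
p=np.load('p.npy'); gx=np.array([np.cos(p[2]),np.sin(p[2]),0]);gy=np.array([-gx[1],gx[0],0])
for sg in (1,-1):
  R=np.c_[sg*gx,-sg*gy,[0,0,-1]]
  for q in ([-.02,-.0035,.26],[-.07,-.0035,.092],[.0,-.0035,.092]): print(sg,robot.ik(g2w(p,[q])[0],R))
```

```text
cam in tool [ 0.0758703   0.00024572 -0.16032232] axes [[ 0.   -0.96 -0.26]
 [ 1.    0.    0.  ]
 [-0.   -0.26  0.96]]
1 [ 0.58116532  0.18602224 -0.50693173  1.86393468  0.10009271  1.11657036
 -0.22497787]
1 [ 0.59961419  0.40824977 -0.44045428  2.02341374  0.24803918  0.76073034
 -0.25262695]
1 [ 0.50389492  0.42197909 -0.4953502   2.0152199   0.28329101  0.77050715
 -0.42250828]
-1 [ 1.04529776  0.30739219 -1.08188549  1.85210387  0.29591416  1.15805523
  2.74096364]
-1 [-0.602246    0.64110013  1.08382761  2.05995324 -0.74251543  0.8974178
 -2.49960898]
-1 [ 0.9394029   0.63880654 -1.0845212   2.0031115   0.71085896  0.94052569
  2.36037337]
```

Run:
```python
from rig import robot
from h import *
p=np.load('p.npy'); gx=np.array([np.cos(p[2]),np.sin(p[2]),0]);gy=np.array([-gx[1],gx[0],0])
R=np.c_[gx,-gy,[0,0,-1]]
robot.move_ptp(g2w(p,[[-.06,-.0035,.24]])[0],R); robot.pause(.2)
W=robot.camera_info('wrist'); f=robot.grab_frame('wrist'); np.savez('w1.npz',**{k:np.array(v) for k,v in W.items()})
cv2.imwrite('pics/w1.png',f[:,:,::-1]); s=robot.get_state(); print(s['time'],s['ee_pos'],s['force'])
print(proj(W,g2w(p,[[.035,-.076,.022],[-.035,-.0725,.022],[-.07,0,.116],[.175,-.08,.014]])))
```

```text
2.2 [ 0.47973773 -0.1341271   0.23993251] [-0.42167469 -0.12510076  0.21448874]
[[331.75487217 111.52419488]
 [326.21100283 168.81413136]
 [269.02305144 215.96182251]
 [340.38153488 -19.07666252]]
```

View pics/w1.png

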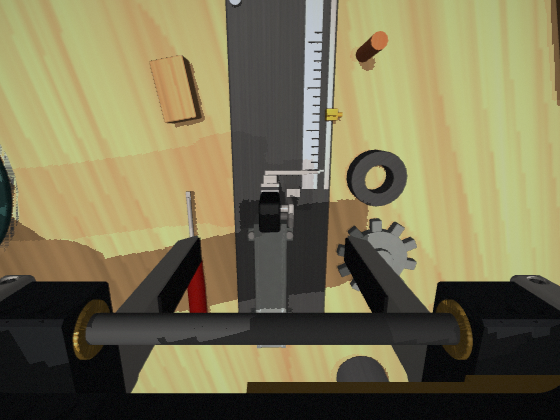

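Run:
```python
import cv2
a=cv2.imread('pics/w1.png')[80:255,220:360]; cv2.imwrite('pics/w1c.png',cv2.resize(a,None,fx=4,fy=3.4,interpolation=cv2.INTER_CUBIC))
```

```text
(no output)
```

View pics/w1c.png

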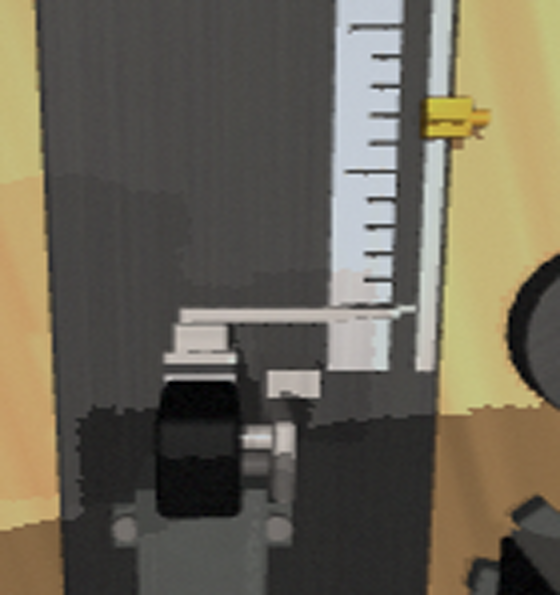

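Run:
```python
from h import *
W=dict(np.load('w1.npz')); p=np.load('p.npy')
o=lambda u,v:((u+.5)/4-.5+220,(v+.5)/3.4-.5+80)
for n,q,z in (('ptr',(412,309),.022),('rider',(447,117),.022),('riderbody',(447,117),.027),('fin',(482,118),.033),('m0',(370,306),.0155),('m50',(370,172),.0155),('m100',(370,27),.0155),
 ('gripL',(158,450),.116),('gripR',(240,450),.116),('gripfront',(200,382),.116),('gripback',(200,517),.116),('gripbackhi',(200,447),.116),('padout',(294,450),.110),('baseL',(40,100),.014),('baseL2',(63,540),.014),('baseR',(428,590),.014),('baseR2',(437,420),.014)):
    print(n,w2g(p,[ray(W,o(*q),z)]).round(4))
```

```text
ptr [[-0.0372 -0.068   0.022 ]]
rider [[ 0.032  -0.0757  0.022 ]]
riderbody [[ 0.0318 -0.0747  0.027 ]]
fin [[ 0.0312 -0.084   0.033 ]]
m0 [[-0.0369 -0.0553  0.0155]]
m50 [[ 0.0129 -0.0536  0.0155]]
m100 [[ 0.0631 -0.0519  0.0155]]
gripL [[-0.0658  0.0099  0.116 ]]
gripR [[-0.0659 -0.0107  0.116 ]]
gripfront [[-0.0453 -0.0007  0.116 ]]
gripback [[-0.0868 -0.0005  0.116 ]]
gripbackhi [[-0.0649 -0.0006  0.116 ]]
padout [[-0.0676 -0.0247  0.11  ]]
baseL [[0.0385 0.0499 0.014 ]]
baseL2 [[-0.1334  0.0486  0.014 ]]
baseR [[-0.1557 -0.0801  0.014 ]]
baseR2 [[-0.0826 -0.0797  0.014 ]]
```

Rider at extension ≈ 69 mm: geometry gives 69.2, scale marks 68.7. The pose checks out to about 2 mm in x, and I'll correct p for that before grasping.

Run:
```python
from rig import robot
from h import *
p=np.load('p.npy'); w=g2w(p,[[-.072,-.0005,0]])[0]
p[2]=1.314; d=w-g2w(p,[[-.07,0,0]])[0]; p[:2]+=d[:2]; np.save('p2.npy',p); print(p)
gx=np.array([np.cos(p[2]),np.sin(p[2]),0]);gy=np.array([-gx[1],gx[0],0])
R=np.c_[gx,-gy,[0,0,-1]]
robot.move_ptp(g2w(p,[[-.07,-.0035,.18]])[0],R)
print(robot.move_linear(g2w(p,[[-.07,-.0035,.093]])[0],velocity=.08,threshold=8))
f=robot.grab_frame('scene'); cv2.imwrite('pics/s2.png',cv2.resize(f[80:270,150:400,::-1],None,fx=3,fy=3,interpolation=cv2.INTER_CUBIC))
W=robot.camera_info('wrist'); f=robot.grab_frame('wrist'); cv2.imwrite('pics/w2.png',f[:,:,::-1])
s=robot.get_state(); print(s['time'],s['ee_pos'],w2g(p,[s['ee_pos']]),s['force'])
```

```text
[ 0.49154301 -0.07679026  1.314     ]
False
3.8833 [ 0.47740188 -0.14549655  0.09344477] [[-0.07004493 -0.00377283  0.09344477]] [-0.09050625 -0.0662862  -0.89705163]
```

View pics/s2.png

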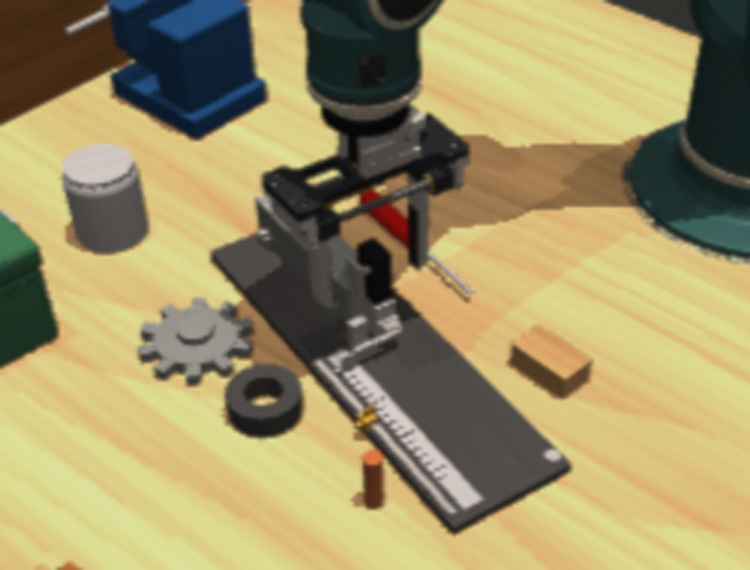

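View pics/w2.png

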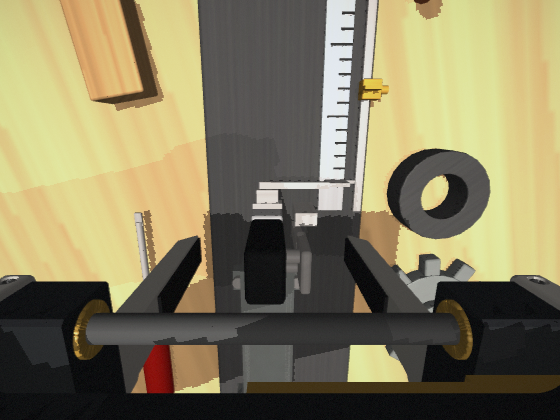

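Fingers straddle the grip (265,265) and paddle (306,272), centred between them. Closing now.

Run:
```python
from rig import robot
from h import *
p=np.load('p2.npy')
robot.gripper_to(0.02); robot.pause(.2)
s=robot.get_state(); print(s['time'],s['opening'],w2g(p,[s['ee_pos']]),s['force'])
W=robot.camera_info('wrist'); f=robot.grab_frame('wrist'); cv2.imwrite('pics/w3.png',f[:,:,::-1])
```

```text
5.125 0.02777197207043464 [[-0.06997371 -0.00297439  0.09310593]] [-7.6627413   2.02954187  7.96676822]
```

View pics/w3.png

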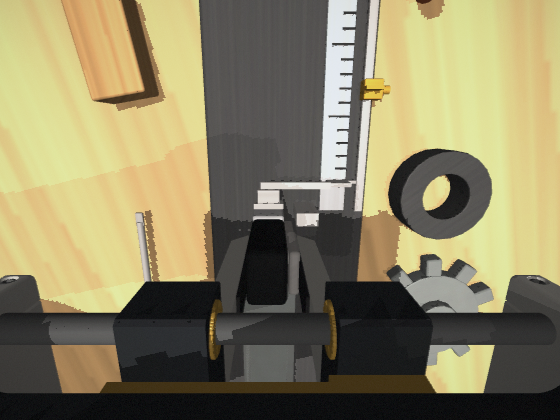

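Run:
```python
from rig import robot
from h import *
p=np.load('p2.npy')
for dx in (.012,.060):
    t=robot.move_linear(g2w(p,[[-.07+dx,-.0028,.093]])[0],velocity=.04,threshold=20)
    s=robot.get_state(); print(t,s['time'],s['opening'],w2g(p,[s['ee_pos']]),w2g([0,0,p[2]],[s['force']]))
    if t: break
robot.pause(.2)
W=robot.camera_info('wrist'); np.savez('w4.npz',**{k:np.array(v) for k,v in W.items()}); f=robot.grab_frame('wrist'); cv2.imwrite('pics/w4.png',f[:,:,::-1])
cv2.imwrite('pics/w4c.png',cv2.resize(f[100:240,250:400,::-1],None,fx=4,fy=4,interpolation=cv2.INTER_CUBIC))
s=robot.get_state(); print(s['time'],s['opening'],w2g(p,[s['ee_pos']]),w2g([0,0,p[2]],[s['force']]))
```

```text
False 5.625 0.02783283257475103 [[-0.05814719 -0.00288049  0.09310526]] [[-2.23428924  2.37888873  4.14152893]]
False 6.975 0.027694727446918418 [[-0.01034782 -0.00290146  0.09310904]] [[-3.47062844  0.83437881  4.43153944]]
7.225 0.02795866745967543 [[-0.01038682 -0.00291053  0.09311805]] [[-2.77253973  1.39000933  5.24615863]]
```

View pics/w4c.png

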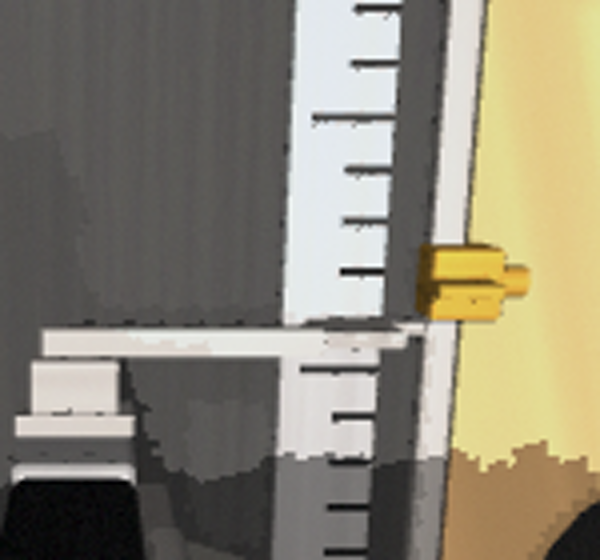

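View pics/w4.png

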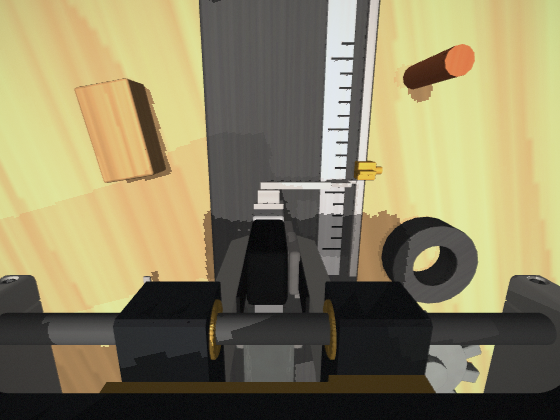

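Run:
```python
from h import *
W=dict(np.load('w4.npz')); p=np.load('p2.npy')
o=lambda u,v:((u+.5)/4-.5+250,(v+.5)/4-.5+100)
for n,q,z in (('ptr',(415,330),.022),('rider22',(460,283),.022),('rider27',(460,283),.027),('fin',(518,281),.033),('m50',(375,370),.0155),('m70',(375,271),.0155)):
    print(n,w2g(p,[ray(W,o(*q),z)]).round(4))
```

```text
ptr [[ 0.0241 -0.0672  0.022 ]]
rider22 [[ 0.0335 -0.0754  0.022 ]]
rider27 [[ 0.0342 -0.0739  0.027 ]]
fin [[ 0.0354 -0.0828  0.033 ]]
m50 [[ 0.0146 -0.0614  0.0155]]
m70 [[ 0.035  -0.0601  0.0155]]
```

Run:
```python
from rig import robot
from h import *
p=np.load('p2.npy')
t=robot.move_linear(g2w(p,[[-.0000,-.0026,.0925]])[0],velocity=.03,threshold=20); robot.pause(.3)
W=robot.camera_info('wrist'); np.savez('w5.npz',**{k:np.array(v) for k,v in W.items()}); f=robot.grab_frame('wrist'); cv2.imwrite('pics/w5.png',f[:,:,::-1])
cv2.imwrite('pics/w5c.png',cv2.resize(f[130:230,310:410,::-1],None,fx=6,fy=6,interpolation=cv2.INTER_CUBIC))
for n in('scene','top'):
    f=robot.grab_frame(n); cv2.imwrite(f'pics/{n}5.png',f[:,:,::-1])
    c=f[190:245,250:305] if n=='scene' else f[185:245,260:330]
    cv2.imwrite(f'pics/{n}5c.png',cv2.resize(c[:,:,::-1],None,fx=8,fy=8,interpolation=cv2.INTER_CUBIC))
s=robot.get_state(); print(t,s['time'],s['opening'],w2g(p,[s['ee_pos']]),w2g([0,0,p[2]],[s['force']]))
```

```text
False 8.1583 0.02767840985200918 [[-0.00030441 -0.00293303  0.09307494]] [[-2.75681739  4.78245839 14.66815382]]
```

View pics/w5c.png

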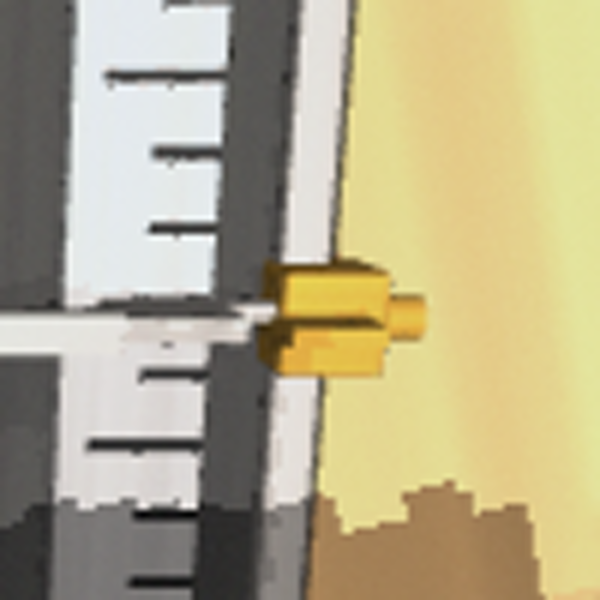

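View pics/scene5c.png

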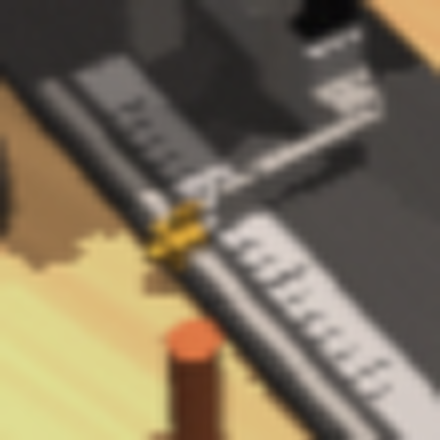

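Pointer tip (row 313) is level with the rider's middle (row 319), under 1 mm apart at about 7 px/mm. I'll check that it holds still, then hand in.

Run:
```python
from rig import robot
from h import *
p=np.load('p2.npy')
robot.pause(.7); s=robot.get_state(); print(s['time'],s['opening'],w2g(p,[s['ee_pos']]),w2g([0,0,p[2]],[s['force']]),abs(s['joint_vel']).max())
if s['opening']<.03: robot.sign_off(); print('done')
```

```text
8.8583 0.02758760241651419 [[-0.00028266 -0.00294163  0.09308207]] [[-2.64181393  3.72391083 15.52318394]] 0.0010900215673025765
the job is handed in; nothing more can be done
done
```

The job is handed in at about 9 s. The paddle is squeezed in, the arm is drawn out about 69.7 mm, and the gripper is still holding the handle against the return spring.

**Last checks**
- **Paddle:** the gripper opening read 27.6 mm. You gave 29 mm for squeezed in and 36 mm for out, so it is pressed; the 1.4 mm difference is probably pad give.
- **Alignment:** in the last close-up, the pointer tip is within about 1 mm of the rider's middle. My rider estimates ran from 68.7 to 70.7 mm. They disagree by up to about 2 mm depending on the height assumed for the fin, which is inside the 5 mm tolerance.
- **Stillness:** the tool stayed put to within 0.03 mm over the last 0.7 s, with about 2.6 N of spring pull.
- **Forces:** about 15 N of vertical force remained on the tool at the end, from my last height target being slightly low. That is well under the wrist limit.
- **Other objects:** nothing touched them in the views I looked at. The rider still sits by the 70 mm mark.

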